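# Put the spare fuse away and close up the fuse rack

### The job

Flick the red tube's cap well open, so that it stands square to the mouth or further back, then put the white fuse down into that tube and let go. Then press shut both the red cap and the blue cap that was left open, and last of all swing the yellow-barred guard fully up in front of the tubes. Leave the black-capped tube shut and do not disturb the brown fuse or the other things on the bench.

Things in the scene. Friction and masses are not known exactly. Their poses are not given: they have to be found in the camera images.
- rack: grey fuse rack on the bench, 190 (x) x 250 (y) x about 110 mm high, fixed; holds three leaning tubes side by side, 76 mm apart along its y, in any order. Origin: centre of its underside, z up; -x is its front, towards the robot
- red_tube: clear tube with red band and cap, fixed, leaning 30 degrees to the rack's front. The white fuse belongs in it. 52 mm outside, 46 mm inside diameter, 100 mm long, 92 mm deep. Origin on the bench, same upright frame as the rack (z up, -x front); in it the axis runs from the bottom centre at (30, 0, 35) mm along (-0.5, 0, 0.866) to the mouth at (-20, 0, 121.6)
- blue_tube: clear tube with blue band and cap, fixed, leaning 30 degrees to the rack's front. Its cap was left open. 52 mm outside, 46 mm inside diameter, 100 mm long, 92 mm deep. Origin on the bench, same upright frame as the rack (z up, -x front); in it the axis runs from the bottom centre at (30, 0, 35) mm along (-0.5, 0, 0.866) to the mouth at (-20, 0, 121.6)
- black_tube: clear tube with black band and cap, fixed, leaning 30 degrees to the rack's front. Shut; stays so. 52 mm outside, 46 mm inside diameter, 100 mm long, 92 mm deep. Origin on the bench, same upright frame as the rack (z up, -x front); in it the axis runs from the bottom centre at (30, 0, 35) mm along (-0.5, 0, 0.866) to the mouth at (-20, 0, 121.6)
- red_cap (a joint): angle of the red tube's cap: 0 = pressed shut, grows as it opens up and away from the robot, 2.1 = fully back; it stays where it is left (stiff hinge, about 1 N at the tab)
- blue_cap (a joint): angle of the blue tube's cap: 0 = pressed shut, grows as it opens up and away from the robot, 2.1 = fully back; it stays where it is left (stiff hinge, about 1 N at the tab)
- black_cap (a joint): angle of the black tube's cap: 0 = pressed shut, grows as it opens up and away from the robot, 2.1 = fully back; it stays where it is left (stiff hinge, about 1 N at the tab)
- red_tube_hinge (a point): hinge of the red cap, at the back of the mouth: 30 mm behind the tube's axis, level with the rim; it lies at (6, 0, 136.6) mm in the tube's frame, and the axis runs along the frame's y (likewise for the other tubes)
- red_cap_tab (a point): centre of the red cap's finger tab: 16 mm wide (along the rack's y), 28 mm long, 10 mm thick; sticks out 28 mm from the front of the round cap (54 mm across, 11 mm thick). 70 mm from the cap's hinge
- blue_cap_tab (a point): centre of the blue cap's finger tab: 16 mm wide (along the rack's y), 28 mm long, 10 mm thick; sticks out 28 mm from the front of the round cap (54 mm across, 11 mm thick). 70 mm from the cap's hinge
- red_tube_mouth (a point): centre of the red tube's mouth, in the plane of its rim
- red_tube_in (a point): point on the red tube's axis 48 mm above the outside of its bottom: where the fuse's centre comes to rest
- guard (a joint): angle of the guard, a clear panel with a yellow bar along its free edge, hinged at the rack's front foot: 0 = fully up (upright, at its stop), grows as it drops down towards the robot, up to 1.25; it stays where it is left (about 4 N at the bar)
- guard_bar (a point): middle of the guard's yellow bar: round, 12 mm thick, 236 mm long along the rack's y, 135 mm from the hinge; open for 46 mm between bar and panel, but for arms 12 mm wide at its ends
- guard_hinge (a point): middle of the guard's hinge axis, which runs along the rack's y: at (-90, 0, 15) mm in the rack's frame
- white_fuse: square white ceramic fuse with steel ends, standing on end: 24 x 24 x 80 mm, loose, about 0.11 kg. Origin: centre of its lower end, z along its length
- white_fuse_center (a point): middle of the white fuse
- brown_fuse: same as the white fuse but brown: leave it standing. Origin: centre of its lower end
- multimeter: yellow and black meter lying flat, 185 x 90 x 40 mm, bystander. Origin: centre of underside
- clamp_meter: yellow clamp meter with red jaw lying flat, 225 x 90 x 35 mm, bystander. Origin: underside
- screwdriver: yellow-handled screwdriver lying flat, 190 mm, bystander. Origin: underside
- tape_roll: black roll of tape lying flat, 90 mm across, 24 mm high, bystander. Origin: centre of underside

How it is judged:
By the outcome, as a careful person would: the job done as asked, in the order asked, and still so for the second after the job is handed in, with the robot touching nothing.
It also fails if it takes over 72 s, if anything falls off the work surface, if the arm or the gripper's body presses on something with over 40 N, if the wrist force passes 120 N, or if a joint passes its speed limit or range.

### The arm

A 6-joint arm with a two-finger parallel gripper is mounted at the origin on the work surface. World frame = base frame: x ahead of the robot, y to its left, z up, the work surface at z = 0. Lengths are in mm, angles in degrees, forces in N, time in s.
With the tool pointing down it reaches from about 300 to 850 mm from the base axis. Payload 4.2 kg.
Tool frame: the origin (TCP) lies midway between the tips of the shut fingers; the grasp point (between the pads) lies 19 mm behind it; z points along the fingers, y is the line along which they close (so a half turn about z gives the same grasp; the last joint's range is limited). The gripper opens to 91 mm and grips with 3 to 60 N. Pads are 32 mm wide; open, the fingers measure 118 mm over their backs; the gripper's body (76 mm by 178 mm) begins 60 mm behind the grasp point.
Start: joints at [-74.599, 18.312, 89.639, -0, 72.044, -1.146], TCP at [163.764, -551.203, 213.976] pointing down, gripper open.
Joint ranges: [-177.97, 177.97], [-48.28, 115.42], [12.27, 149.76], [-77.06, 257.06], [2.81, 150.46], [-146.56, 146.56]. Speed limits (degrees/s): [147.25, 147.25, 180, 180, 180, 180].

### API

Orientations are given as [roll, pitch, yaw] about the fixed x, y, z axes, in that order (R = Rz(yaw) Ry(pitch) Rx(roll)).
In Python, from workcell import state, grab_frame, camera_model, workorder gives the robot as it stands.
- The arm moves only by the tool carry_out, never from a script. Its argument "commands" is a list of rows, each a list of 7 numbers: the turn, a rotation vector about the tool's x, y, z in degrees, then the shift along the tool's x, y, z in mm, then the opening, from -1 (shut) to 1 (fully open). In form: [[ax, ay, az, dx, dy, dz, hand], ...]. A call has 1 to 20 rows; each row is the pose to reach, as a shift and turn from the pose commanded when the call began, along the tool's axes at that moment; what a row does not reach only later rows make up. A row lasts 1/10 s, in which the tool goes at most 50 mm and 8.59 degrees, less where a joint would pass 70% of its speed; a pose out of reach is approached as far as the arm can. A call with a gripper value outside its range is refused whole. The fingers move at their own pace and stop on an object; "force" is the grip in N (left out, the last holds). Time passes only in rows, so rows that repeat a pose let the fingers close. It gives the time, the measured TCP pose, the force, the opening and the grip force at its end, in the units of the state.
- state(): the state, without advancing time (a new reading comes with each control period).
- grab_frame(name): name is "scene" or "top" or "wrist"; returns the picture (480x640x3 uint8, red, green, blue); there is no depth.
- camera_model(name): a dict with "fx", "fy", "cx", "cy" (pixels), "dist" ([k1, k2, p1, p2, k3] as OpenCV has them; the pictures are not rectified), "origin" and "rotation" of the camera in the world; the wrist camera has in their place "mount" (4x4, takes a point from camera to tool coordinates, whose origin is the TCP and whose axes are the flange's). Camera axes: x right, y up, looking along -z (the intrinsics and any distortion apply to the point x, -y, -z); pixel columns grow to the right and rows downward; lengths in mm; the calibration is good to about 2 mm. A picture is of the moment at which its call begins: read the wrist's pose just before it. camera_model takes no time and is no camera call.
- workorder.job_done(): hands the job in; it is judged then, once.
The state is a dict: "time_s": time; "qpos": joint angles; "qvel": joint speeds; "effort": joint torques, N m; "ee_pos": TCP position; "ee_rot": TCP orientation; "force": force on the tool from outside, world axes, zero at the start; "torque": the same for the moment, N m; "gripper_width": finger opening in mm; "gripper_force": force on a finger pad.
Only numpy, scipy, OpenCV 4.12 (cv2) and the standard library are available. Lean on these libraries where they do the work, as an engineer would, in place of code of your own. Each camera call takes 0.05 s, during which the arm holds its last target. There are 200 camera calls.

## Working session

There is one attempt and no reset: what is moved stays moved. The work goes in short steps, Python scripts to look and compute and a tool call to move; the robot and the scene stay as the last step left them, time stands still between calls to the robot, and variables do not carry over. Pictures are saved under pics/ and viewed, at most 10 in all, crops included, and the job is handed in when it is done.

Besides the shell and the picture viewer there is one more tool, called after "Call:" in YAML: its name, and indented under it one key for each argument. carry_out: Moves the arm, as the interface text tells. Its arguments: {"type":"object","properties":{"commands":{"type":"array"},"force":{"type":"number"}},"required":["commands"]}

```bash
ls; mkdir -p pics
python3 - <<'E'
from workcell import state, grab_frame, camera_model
import cv2, json
for n in("scene","top"):
    im=grab_frame(n); cv2.imwrite(f"pics/{n}0.png",im[:,:,::-1])
    c=camera_model(n); print(n,{k:(v.tolist() if hasattr(v,'tolist') else v) for k,v in c.items()})
print(camera_model("wrist")); print(state())
E
```

```text
pics
scene {'fx': 453.01190405081735, 'fy': 453.01190405081735, 'cx': 315.1525040992889, 'cy': 241.18752904454792, 'dist': [-0.04886355258850729, 0.0, 0.0, 0.0, 0.0], 'origin': [1099.4119241729122, -66.29427134324715, 914.4280327889184], 'rotation': [32.76621329598807, 0.3597247808157861, 84.3470373052888]}
top {'fx': 540.982474491871, 'fy': 540.982474491871, 'cx': 313.7465702342279, 'cy': 234.9946156281972, 'dist': [-0.16937847316454277, 0.0, 0.0, 0.0, 0.0], 'origin': [470.65614835942074, -50.86714370806252, 1562.0263595731092], 'rotation': [4.711576188510551, 1.0286781489871566, -89.22358784377852]}
{'fx': 390.15041065411975, 'fy': 390.15041065411975, 'cx': 315.5789018877518, 'cy': 243.60453005182563, 'dist': array([-0.07851814,  0.        ,  0.        ,  0.        ,  0.        ]), 'mount': array([[-1.43479767e-03,  9.67570738e-01,  2.52596136e-01,
         7.08317822e+01],
       [ 9.99998925e-01,  1.31198164e-03,  6.54646162e-04,
         1.76131787e-01],
       [ 3.02014978e-04,  2.52596804e-01, -9.67571581e-01,
        -1.71037800e+02],
       [ 0.00000000e+00,  0.00000000e+00,  0.00000000e+00,
         1.00000000e+00]])}
{'time_s': 0.1, 'qpos': array([-7.45998361e+01,  1.83511259e+01,  8.96999932e+01, -2.83241255e-03,
        7.20444606e+01, -1.14615216e+00]), 'qvel': array([-0.02757302, -0.08814196, -0.25328723, -0.03185739, -0.14420814,
       -0.08899566]), 'effort': array([ 1.07976910e-03, -4.13332665e+01, -2.32509255e+01,  7.30034150e-02,
        4.21612489e-02, -4.85714611e-05]), 'ee_pos': array([ 163.61656662, -550.75410512,  213.16889195]), 'ee_rot': array([-1.79904386e+02,  7.80602918e-04,  1.65471921e+01]), 'force': array([ 0.24091145, -0.33278998,  0.04248226]), 'torque': array([ 0.08650908,  0.01132778, -0.02478127]), 'gripper_force': 0.0, 'gripper_width': 91.35945254069532}
```

View pics/scene0.png

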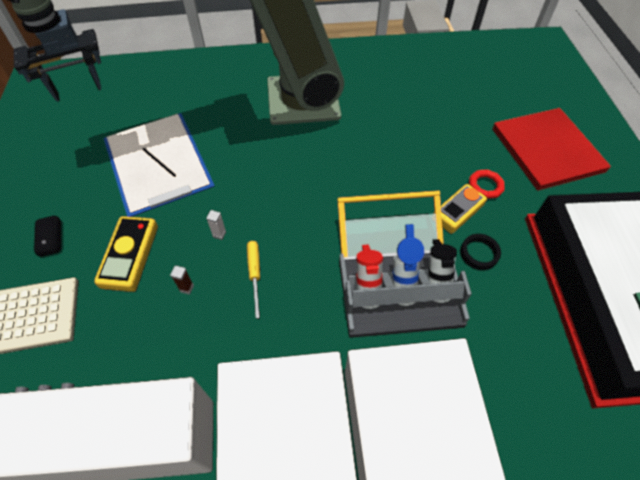

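View pics/top0.png

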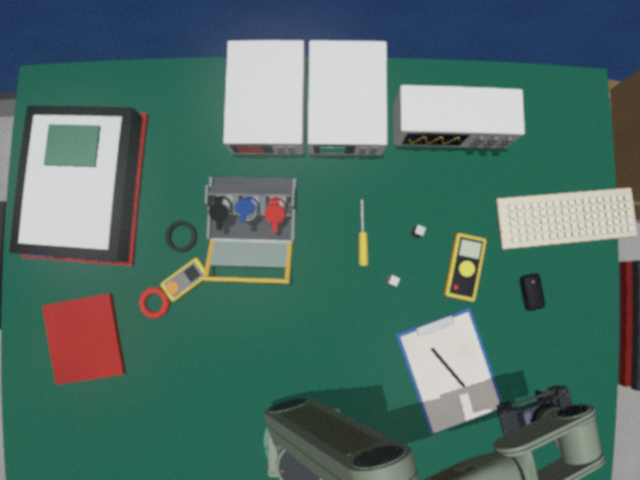

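The top view shows the tubes left to right (+y to −y) as black (219,212), blue (245,208) and red (275,212). The guard bar is at row ~281, the white fuse at (394,281) and the brown fuse at (420,231). The blue cap is standing open.

```bash
cat > h.py <<'E'
import numpy as np, cv2
from scipy.spatial.transform import Rotation as R
from workcell import state, grab_frame, camera_model
def pose(s=None):
    s=s or state(); return np.array(s["ee_pos"]), R.from_euler("xyz",s["ee_rot"],degrees=True).as_matrix()
def cam(n,s=None):
    c=camera_model(n); K=np.array([[c["fx"],0,c["cx"]],[0,c["fy"],c["cy"]],[0,0,1.]]); d=np.array(c["dist"],float)
    if n=="wrist":
        p,M=pose(s); T=np.array(c["mount"]); return K,d,p+M@T[:3,3],M@T[:3,:3]
    return K,d,np.array(c["origin"]),R.from_euler("xyz",c["rotation"],degrees=True).as_matrix()
F=np.diag([1.,-1,-1])
def ray(C,px):
    K,d,o,M=C; u=cv2.undistortPoints(np.array(px,float).reshape(-1,1,2),K,d).reshape(-1,2)
    v=np.c_[u,np.ones(len(u))]@F@M.T; return o,v/np.linalg.norm(v,axis=1)[:,None]
def onz(C,px,z):
    o,v=ray(C,px); return o+v*((z-o[2])/v[:,2])[:,None]
def tri(Cs,pxs):
    A=0;b=0
    for C,p in zip(Cs,pxs):
        o,v=ray(C,[p]); P=np.eye(3)-np.outer(v[0],v[0]); A=A+P;b=b+P@o
    return np.linalg.solve(A,b)
def proj(C,X):
    K,d,o,M=C; return cv2.projectPoints((np.atleast_2d(X)-o)@M@F,np.zeros(3),np.zeros(3),K,d)[0].reshape(-1,2)
def snap(n,name):
    s=state(); im=grab_frame(n); cv2.imwrite(f"pics/{name}.png",im[:,:,::-1]); return im,cam(n,s)
def blobs(im,lo,hi,mn=10,roi=None):
    m=cv2.inRange(cv2.cvtColor(im,cv2.COLOR_RGB2HSV),np.array(lo),np.array(hi))
    if roi: z=np.zeros_like(m); a,b,c,d=roi; z[b:d,a:c]=m[b:d,a:c]; m=z
    k,l,st,ce=cv2.connectedComponentsWithStats(m); return m,[(st[i].tolist(),ce[i].round(1).tolist()) for i in range(1,k) if st[i][4]>=mn]
E
python3 - <<'E'
from h import *
T=cv2.imread("pics/top0.png")[:,:,::-1].copy(); S=cv2.imread("pics/scene0.png")[:,:,::-1].copy()
ct,cs=cam("top"),cam("scene")
for n,im,r in(("top",T,(200,170,310,300)),("scene",S,(330,180,480,340))):
    for c,lo,hi in(("yellow",(18,120,120),(35,255,255)),("red",(0,150,100),(8,255,255)),("blue",(105,130,80),(130,255,255))):
        print(n,c,blobs(im,lo,hi,12,r)[1])
print("fuse t",blobs(T,(0,0,150),(180,70,255),8,(380,220,440,295))[1])
print("fuse s",blobs(S,(0,0,130),(180,70,255),8,(160,200,235,300))[1])
# bar ends by eye
for a,b in(((206,281),(436,194)),((291,283.5),(341,199))): print(tri([ct,cs],[a,b]))
print(onz(ct,[(394,281),(420,231)],80), tri([ct,cs],[(275,212),(370,256)]))
big=np.hstack([cv2.resize(T[170:295,195:305],(440,500),interpolation=2),cv2.resize(S[185:340,330:480],(360,372),interpolation=2)[:500]if 0 else cv2.resize(S[185:340,330:480],(360,500),interpolation=2)])
cv2.imwrite("pics/c1.png",big[:,:,::-1])
E
```

```text
top yellow [([200, 241, 92, 43, 653], [245.1, 271.9])]
top red [([266, 199, 18, 32, 323], [274.4, 213.7])]
top blue [([236, 198, 18, 23, 253], [244.1, 207.5])]
scene yellow [([337, 184, 143, 73, 1574], [405.5, 210.4])]
scene red [([469, 180, 11, 12, 72], [474.3, 184.4]), ([357, 245, 26, 29, 463], [369.5, 259.2]), ([358, 278, 24, 9, 132], [369.8, 282.7])]
scene blue [([397, 224, 27, 47, 749], [410.3, 249.4]), ([394, 275, 25, 9, 132], [406.2, 279.7])]
fuse t [([415, 225, 11, 11, 82], [420.0, 229.9]), ([389, 275, 11, 11, 87], [393.9, 280.3])]
fuse s [([160, 200, 6, 3, 11], [161.9, 200.5]), ([207, 210, 13, 11, 107], [213.0, 215.1]), ([170, 266, 15, 12, 129], [177.4, 271.4])]
[461.84271394 275.3253396   79.76473788]
[459.39921707  44.58090387  87.23003583]
[[ 468.79550537 -243.94298547   80.        ]
 [ 607.04936171 -315.68097214   80.        ]] [647.95768687  81.73907681 138.4292937 ]
```

View pics/c1.png

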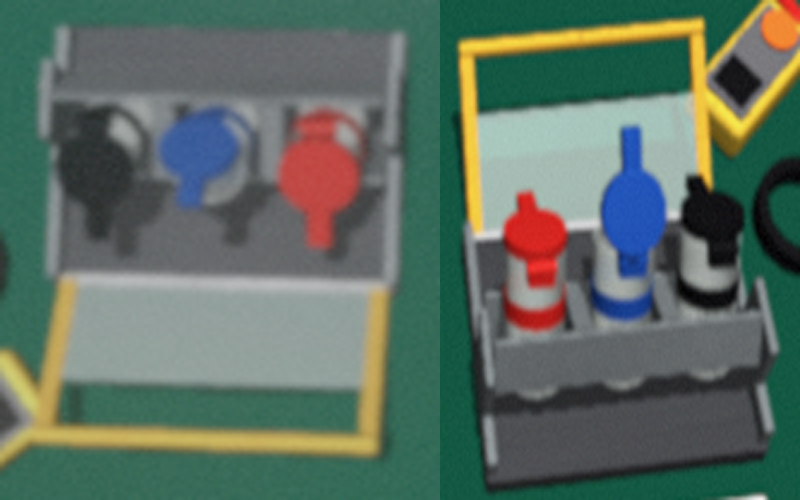

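The crop confirms the order, with the blue cap standing roughly square and the guard about 60° down with its bar at z≈83. I'm moving above the fuses for a close wrist view.

Call:
carry_out:
  commands:
    - [0,0,16.5,400,-201,-87,1]
    - [0,0,16.5,400,-201,-87,1]
    - [0,0,16.5,400,-201,-87,1]
    - [0,0,16.5,400,-201,-87,1]
    - [0,0,16.5,400,-201,-87,1]
    - [0,0,16.5,400,-201,-87,1]
    - [0,0,16.5,400,-201,-87,1]
    - [0,0,16.5,400,-201,-87,1]
    - [0,0,16.5,400,-201,-87,1]
    - [0,0,16.5,400,-201,-87,1]
    - [0,0,16.5,400,-201,-87,1]
    - [0,0,16.5,400,-201,-87,1]
    - [0,0,16.5,400,-201,-87,1]

```text
time_s: 1.4
ee_pos: [488.6, -245.7, 300.5]
ee_rot: [180.0, 0.1, -0.1]
force: [0.7, 0.4, -0.6]
gripper_width: 91.0
gripper_force: 0.0
```

```bash
cat >> h.py <<'E'
def rpy(e): return R.from_euler("xyz",e,degrees=True).as_matrix()
def row(p0,e0,p1,e1):
    "row numbers from pose (p0,e0) to (p1,e1)"
    A=rpy(e0); t=R.from_matrix(A.T@rpy(e1)).as_rotvec(degrees=True); return np.r_[t,A.T@(np.array(p1,float)-p0)].round(1).tolist()
E
python3 - <<'E'
from h import *
im,C=snap("wrist","w1"); s=state(); print(s["time_s"],s["ee_pos"],s["ee_rot"])
m,b=blobs(im,(0,0,120),(180,60,255),150)
for st,ce in b: print(st,ce)
for z in (0,80): print(proj(C,[[469,-244,z],[607,-316,z]]))
E
```

```text
1.45 [ 488.6884699  -245.73500063  300.58628703] [ 1.79998969e+02  6.32391385e-02 -8.20705283e-02]
[0, 0, 29, 49, 842] [12.7, 20.6]
[231, 8, 11, 91, 506] [236.2, 52.5]
[588, 8, 52, 135, 6405] [613.5, 74.2]
[0, 41, 69, 158, 4061] [28.6, 148.7]
[373, 72, 32, 33, 665] [388.6, 87.9]
[486, 115, 61, 54, 2178] [516.4, 141.8]
[299, 206, 30, 40, 754] [313.9, 225.8]
[469, 285, 28, 31, 379] [484.4, 297.7]
[399, 329, 132, 10, 904] [465.4, 333.9]
[407, 338, 124, 14, 1232] [471.3, 344.2]
[342, 353, 97, 35, 2652] [387.0, 369.8]
[[314.25394771 217.59301999]
 [376.32318585  99.93415867]]
[[313.97973038 232.31000959]
 [388.95394612  91.31353444]]
```

View pics/w1.png

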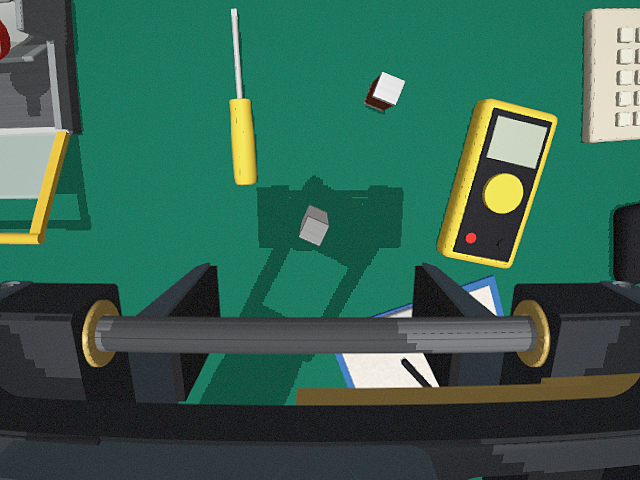

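The wrist view shows the white fuse at about (314,225) with its top face low and its side above, and the brown fuse at (387,90). The gripper hides everything below row 265. Next I'll look at the rack.

Call:
carry_out:
  commands:
    - [0,0,0,26,-395,-120,1]
    - [0,0,0,26,-395,-120,1]
    - [0,0,0,26,-395,-120,1]
    - [0,0,0,26,-395,-120,1]
    - [0,0,0,26,-395,-120,1]
    - [0,0,0,26,-395,-120,1]
    - [0,0,0,26,-395,-120,1]
    - [0,0,0,26,-395,-120,1]
    - [0,0,0,26,-395,-120,1]
    - [0,0,0,26,-395,-120,1]
    - [0,0,0,26,-395,-120,1]
    - [0,0,0,26,-395,-120,1]

```text
time_s: 2.65
ee_pos: [515.5, 148.4, 420.4]
ee_rot: [179.9, 0.1, -0.1]
force: [1.0, -0.4, -0.5]
gripper_width: 91.4
gripper_force: 0.0
```

Run:
```python
from h import *
im,C=snap("wrist","w2"); s=state(); print(s["time_s"],s["ee_pos"],s["ee_rot"])
w=cv2.imread("pics/w1.png"); g=cv2.cvtColor(w,6)[200:252,292:336]
f=cv2.resize(w[195:255,285:345],(400,400),interpolation=cv2.INTER_NEAREST)
cv2.imwrite("pics/c2.png",np.hstack([cv2.resize(f,(300,300)),cv2.resize(cv2.imread("pics/w2.png")[:300],(500,300))]))
print(g[::3,::3])
```

```text
2.7 [515.52565159 148.52676298 420.47809917] [ 1.79950564e+02  5.20609595e-02 -1.09912890e-01]
[[ 57  59  69  54  62  65  62  65  60  62  61  63  55  61  63]
 [ 58  69  63  65  56  64  68  63  61  65  64  57  66  66  68]
 [ 66  65  63  62  64  58 147  91  59  64  62  53  60  61  60]
 [ 59  57  59  62  56 115 128 124 130  94  54  61  59  66  67]
 [ 61  61  57  65  61 122 121 127 126 125 126  97  67  67  69]
 [ 60  68  67  66  90 114 130 127 126 125 127 125  53  65  60]
 [ 62  65  65  59 121 156 168  97 118 128 130 129  58  62  60]
 [ 59  64  65  41 106 172 169 166 169 121 128 132  79  55  65]
 [ 64  62  63 104 126 164 165 167 170 161 163 150  90  59  64]
 [ 64  65  61 125 175 170 165 164 166 166 165 162  98  62  52]
 [ 63  65  58 101 164 165 168 168 168 165 165 168  52  66  59]
 [ 67  66  61 178 166 167 167 163 163 164 168 131  68  58  56]
 [ 67  55  50 174 168 171 168 169 161 162 165  54  66  66  68]
 [ 66  59  65  56 117 176 170 162 167 168 138  63  65  63  60]
 [ 57  62  59  61  57  55  68 187 170 166  59  66  68  65  63]
 [ 66  62  59  66  64  64  58  58  65 131  64  61  67  70  60]
 [ 98  57  63  66  65  63  64  62  65  56  63  62  58  66  56]
 [ 96  96  90  94 100  94  93  96  94  59  58  54  61  64  65]]
```

View pics/w2.png

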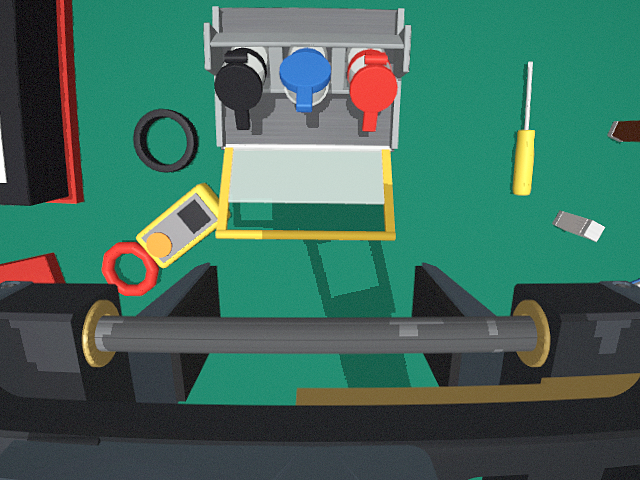

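The wrist view shows the red cap shut with its tab ending at (370,131), the blue cap open with its tab at (304,111), the bar running from (217,236) to (395,238), and the guard hinge edge near row 148.

Run:
```python
from h import *
def rd(n): return cv2.imread(f"pics/{n}.png")[:,:,::-1].copy()
W=rd("w2"); S=rd("scene0"); cs=cam("scene")
C=cam("wrist",{"ee_pos":[515.526,148.527,420.478],"ee_rot":[179.95,0.052,-0.11]})
my,_=blobs(W,(18,110,110),(35,255,255),10,(210,190,400,250))
# bar centre line in wrist
c=np.arange(235,380); r=np.array([np.mean(np.nonzero(my[225:250,k])[0])+225 for k in c]); q=np.polyfit(c,r,1); print("bar w: row@217,305,395",np.polyval(q,[217,305,395]))
ms,_=blobs(S,(18,110,110),(35,255,255),10,(335,188,445,210))
c=np.arange(350,432); r2=np.array([np.mean(np.nonzero(ms[185:215,k])[0])+185 for k in c]); q2=np.polyfit(c,r2,1); print("bar s",np.polyval(q2,[339,440]))
# bar ends x-extent in wrist near the bar rows
for rr in (234,236,238): cc=np.nonzero(my[rr])[0]; print(rr,cc.min(),cc.max())
cs_=np.nonzero(ms.any(0))[0]; print("scene bar cols",cs_.min(),cs_.max())
e=[tri([C,cs],[(395,np.polyval(q,395)),(338.3,np.polyval(q2,338.3))]),tri([C,cs],[(217,np.polyval(q,217)),(440.5,np.polyval(q2,440.5))])]; print("bar ends",e)
mr,b=blobs(W,(0,130,80),(8,255,255),20,(340,40,405,140)); print(b)
for rr in range(108,133,3): cc=np.nonzero(mr[rr])[0]; print("redtab",rr,cc.min() if len(cc) else None,cc.max() if len(cc) else None)
mb,b=blobs(W,(105,130,60),(130,255,255),20,(270,40,340,140)); print(b)
for rr in range(85,115,3): cc=np.nonzero(mb[rr])[0]; print("blue",rr,cc.min() if len(cc) else None,cc.max() if len(cc) else None)
print("redtip",tri([C,cs],[(370,130.5),(365.4,245.4)]),"bluetip",tri([C,cs],[(304,111),(409.2,224.7)]))
# fuse top face corners in w1
w1=cv2.cvtColor(rd("w1"),7); m=np.zeros_like(w1); m[200:252,292:336]=(w1[200:252,292:336]>145)*255
k=cv2.findContours(cv2.morphologyEx(m,2,np.ones((3,3))),0,1)[0]; k=max(k,key=cv2.contourArea); rect=cv2.minAreaRect(k); print(rect)
C1=cam("wrist",{"ee_pos":[488.69,-245.735,300.586],"ee_rot":[180,0.063,-0.082]})
bx=onz(C1,cv2.boxPoints(rect),80); print(bx.round(1),bx.mean(0)); print([np.degrees(np.arctan2(*(bx[i+1]-bx[i])[1::-1])).round(1) for i in range(3)],[np.linalg.norm(bx[i+1]-bx[i]).round(1) for i in range(3)])
```

```text
bar w: row@217,305,395 [233.59753188 234.50354669 235.43015273]
bar s [199.73475474 192.54182584]
234 216 395
236 216 395
238 217 395
scene bar cols 337 444
bar ends [array([467.16593944,  44.21021316,  94.71424499]), array([471.46874054, 279.5606839 ,  96.88420043])]
[([347, 49, 51, 83, 2497], [372.2, 86.7])]
redtab 108 359 384
redtab 111 363 379
redtab 114 364 377
redtab 117 363 376
redtab 120 363 376
redtab 123 363 375
redtab 126 362 375
redtab 129 362 375
redtab 132 None None
[([280, 48, 51, 64, 2114], [304.8, 75.5])]
blue 85 284 326
blue 88 287 322
blue 91 293 317
blue 94 297 311
blue 97 297 311
blue 100 296 311
blue 103 297 311
blue 106 296 311
blue 109 296 311
blue 112 None None
redtip [600.63146522  83.42969841 104.13717978] bluetip [616.56165253 160.00790577 191.58586826]
((313.4178161621094, 230.78082275390625), (22.428119659423828, 22.097076416015625), 24.443954467773438)
[[ 465.  -228.2   80. ]
 [ 486.1 -237.8   80. ]
 [ 476.4 -258.6   80. ]
 [ 455.  -249.3   80. ]] [ 470.61455991 -243.46476631   80.        ]
[np.float64(-24.5), np.float64(-115.0), np.float64(156.2)] [np.float64(23.2), np.float64(23.0), np.float64(23.3)]
```

```bash
cat >> h.py <<'E'
YAW=-1.05; d2=lambda a: np.array([np.cos(np.radians(a)),0,np.sin(np.radians(a))])
RZ=R.from_euler("z",YAW,degrees=True).as_matrix()
def tz(p): return np.array([-np.sin(np.radians(p)),0,-np.cos(np.radians(p))])  # tool z at pitch p, rack frame
def tx(p): return np.array([np.cos(np.radians(p)),0,-np.sin(np.radians(p))])
def W(T,v): return np.array([T[0],T[1],0])+RZ@v     # tube frame -> world
H=np.array([6,0,136.6])
def here(): s=state(); return np.array(s["ee_pos"]),np.array(s["ee_rot"])
E
python3 - <<'E'
from h import *
w=cv2.imread("pics/w2.png")[:,:,::-1].copy()
C=cam("wrist",{"ee_pos":[515.526,148.527,420.478],"ee_rot":[179.95,0.052,-0.11]})
m,_=blobs(w,(0,130,80),(8,255,255),20,(340,40,405,140))
ext=[(r,np.nonzero(m[r])[0]) for r in range(55,112)]; wd=[(r,c.min(),c.max()) for r,c in ext if len(c)]
print([x for x in wd if x[0]%5==0])
for T in((667,82),(671,82),(674,82)):
    pts=[W(T,H+u*d2(210)+np.array([0,y,0])+n*d2(120)) for u,y,n in((30,27,11),(30,-27,11),(84,8,10),(84,-8,10),(84,0,0),(57,0,11))]
    print(T,proj(C,pts).round(1).tolist())
E
```

```text
[(55, np.int64(355), np.int64(386)), (60, np.int64(351), np.int64(388)), (65, np.int64(349), np.int64(383)), (70, np.int64(348), np.int64(390)), (75, np.int64(348), np.int64(394)), (80, np.int64(352), np.int64(395)), (85, np.int64(350), np.int64(396)), (90, np.int64(350), np.int64(396)), (95, np.int64(350), np.int64(395)), (100, np.int64(352), np.int64(393)), (105, np.int64(355), np.int64(389)), (110, np.int64(362), np.int64(381))]
(667, 82) [[349.9, 91.3], [397.8, 92.6], [362.3, 134.4], [375.4, 134.7], [368.1, 130.5], [371.3, 114.2]]
(671, 82) [[349.9, 87.6], [397.9, 88.8], [362.4, 131.0], [375.5, 131.3], [368.2, 127.2], [371.4, 110.7]]
(674, 82) [[350.0, 84.8], [398.0, 86.1], [362.4, 128.5], [375.6, 128.8], [368.2, 124.7], [371.5, 108.0]]
```

Run:
```python
from h import *
p0,e0=here(); T=(671,82.3)
G=lambda t:H+78*d2(210-t)+5.5*d2(120-t)
tcp=lambda t,p,b=0: (W(T,G(t)+(14-b)*tz(p)),[180,p,YAW])
pre=tcp(0,-45,60); g=tcp(0,-45); print("pre",pre,row(p0,e0,*pre)); print("grasp",g,row(*pre,*g))
for i in range(1,21):
    t=115*i/20; p=-45+20*i/20; print(row(*g,*tcp(t,p)))
```

```text
pre (array([574.18936532,  84.07434618, 134.89005166]), [180, -45, -1.05]) [-0.3, 45.1, 0.9, 59.0, 64.1, 285.6]
grasp (array([616.60864813,  83.29688518,  92.46364478]), [180, -45, -1.05]) [0.0, 0.0, 0.0, 0.0, -0.0, 60.0]
[-0.0, -1.0, -0.0, 2.7, 0.0, -7.3]
[-0.0, -2.0, -0.0, 6.1, 0.0, -14.2]
[-0.0, -3.0, -0.0, 10.2, 0.0, -20.8]
[-0.0, -4.0, -0.0, 14.9, -0.0, -26.9]
[-0.0, -5.0, -0.0, 20.2, 0.0, -32.5]
[-0.0, -6.0, -0.0, 26.0, 0.0, -37.5]
[-0.0, -7.0, -0.0, 32.3, 0.0, -41.8]
[-0.0, -8.0, -0.0, 39.0, 0.0, -45.5]
[-0.0, -9.0, -0.0, 46.0, 0.0, -48.5]
[-0.0, -10.0, -0.0, 53.3, 0.0, -50.8]
[-0.0, -11.0, -0.0, 60.7, 0.0, -52.2]
[-0.0, -12.0, -0.0, 68.3, 0.0, -53.0]
[-0.0, -13.0, -0.0, 75.9, 0.0, -52.9]
[-0.0, -14.0, -0.0, 83.5, 0.0, -52.0]
[-0.0, -15.0, -0.0, 90.9, 0.0, -50.4]
[-0.0, -16.0, -0.0, 98.1, 0.0, -48.0]
[-0.0, -17.0, -0.0, 105.1, 0.0, -44.9]
[-0.0, -18.0, -0.0, 111.6, 0.0, -41.1]
[-0.0, -19.0, -0.0, 117.8, 0.0, -36.6]
[-0.0, -20.0, -0.0, 123.5, 0.0, -31.6]
```

Call:
carry_out:
  commands:
    - [-0.3,45.1,0.9,59,64,285.6,-0.1]
    - [-0.3,45.1,0.9,59,64,285.6,-0.1]
    - [-0.3,45.1,0.9,59,64,285.6,-0.1]
    - [-0.3,45.1,0.9,59,64,285.6,-0.1]
    - [-0.3,45.1,0.9,59,64,285.6,-0.1]
    - [-0.3,45.1,0.9,59,64,285.6,-0.1]
    - [-0.3,45.1,0.9,59,64,285.6,-0.1]
    - [-0.3,45.1,0.9,59,64,285.6,-0.1]
    - [-0.3,45.1,0.9,59,64,285.6,-0.1]
    - [-0.3,45.1,0.9,80,64.5,306.8,-0.1]
    - [-0.3,45.1,0.9,101.4,65,328,-0.1]
    - [-0.3,45.1,0.9,101.4,65,328,-0.1]
    - [-0.3,45.1,0.9,101.4,65,328,-0.1]
  force: 12

```text
time_s: 4.0
ee_pos: [630.0, 68.3, 133.9]
ee_rot: [-177.6, -40.7, -0.8]
force: [0.1, -0.7, -0.3]
gripper_width: 40.7
gripper_force: 0.0
```

Run:
```python
from h import *
s=state(); print(s["ee_pos"],s["ee_rot"],s["force"],s["gripper_width"])
im,_=snap("wrist","w3"); im2,_=snap("scene","s3")
cv2.imwrite("pics/c3.png",np.hstack([cv2.resize(im,(400,300)),cv2.resize(im2[150:330,300:540],(400,300))])[:,:,::-1])
```

```text
[630.02857676  68.30864526 133.87491683] [-177.61390447  -40.69857675   -0.80678473] [ 0.06107841 -0.65027456 -0.32410656] 40.69834475937838
```

View pics/c3.png

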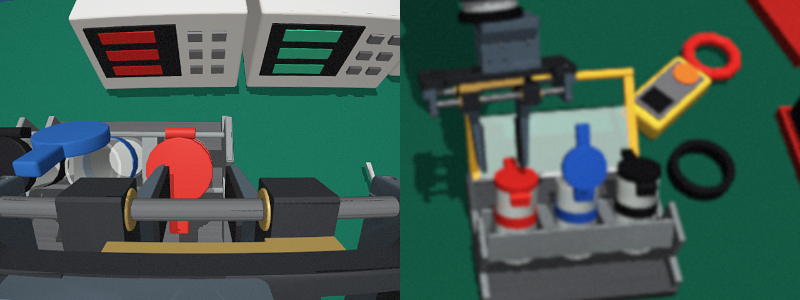

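The picture shows the open fingers hovering above the red tab, with nothing touched, but short of the commanded pose. I'm checking the joints.

Run:
```python
from h import *
s=state(); print(s["time_s"],np.round(s["qpos"],2),np.round(s["qvel"],2),s["ee_pos"],s["ee_rot"])
```

```text
4.1 [  6.41  14.74 122.73 -51.17   2.93 146.51] [ 0.24 -1.    0.49 -0.51 -0.25 -0.  ] [628.77415371  68.78646357 133.99887962] [-177.64884365  -40.68911461   -0.68819238]
```

Call:
carry_out:
  commands:
    - [0,0,0,0,0,0,-0.1]
    - [0,0,0,0,0,0,-0.1]

```text
time_s: 4.3
ee_pos: [628.7, 69.0, 134.7]
ee_rot: [-177.7, -40.8, -0.6]
force: [-1.1, -0.8, 0.2]
gripper_width: 41.2
gripper_force: 0.0
```

Run:
```python
from h import *
s=state(); print(s["time_s"],np.round(s["qpos"],2),np.round(s["qvel"],2),s["ee_pos"],s["ee_rot"])
```

```text
4.3 [  6.42  14.67 122.75 -51.22   2.89 146.51] [ 0.02  0.07 -0.14 -0.09 -0.17  0.04] [628.67995681  69.03098849 134.67160179] [-177.65286259  -40.76340913   -0.61647481]
```

The wrist ran out of joint range: at 45° the tool nearly lines up with the forearm. I'll use a 30° tilt instead, backing off first.

Run:
```python
from h import *
p0,e0=here(); print(row(p0,e0,[580,84,200],[180,-18,YAW]))
```

```text
[-2.5, -22.8, 0.8, 5.7, -17.8, -80.7]
```

Call:
carry_out:
  commands:
    - [-2.5,-6,0.8,1.4,-4,-20,-0.1]
    - [-2.5,-12,0.8,2.8,-8,-40,-0.1]
    - [-2.5,-18,0.8,4.2,-12,-60,-0.1]
    - [-2.5,-22.8,0.8,5.7,-17.8,-80.7,-0.1]
    - [-2.5,-22.8,0.8,5.7,-17.8,-80.7,-0.1]
    - [-2.5,-22.8,0.8,5.7,-17.8,-80.7,-0.1]
    - [-2.5,-22.8,0.8,5.7,-17.8,-80.7,-0.1]
    - [-2.5,-22.8,0.8,5.7,-17.8,-80.7,-0.1]

```text
time_s: 5.1
ee_pos: [578.9, 83.5, 197.8]
ee_rot: [179.9, -17.8, -1.0]
force: [0.2, -0.1, 0.6]
gripper_width: 41.0
gripper_force: 0.0
```

Run:
```python
from h import *
s=state(); print(s["time_s"],np.round(s["qpos"],2)); p0,e0=here(); print(p0,e0); T=(671,82.3)
G=lambda t:H+78*d2(210-t)+5.5*d2(120-t)
tcp=lambda t,p,b=0: (W(T,G(t)+(14-b)*tz(p)),[180,p,YAW])
pre=tcp(0,-30,60); g=tcp(0,-30); print("pre",pre,row(p0,e0,*pre)); print("grasp",g,row(p0,e0,*g))
```

```text
5.1 [  8.83  11.56 104.    -4.16  46.99 102.2 ]
[578.94716897  83.50354875 197.79917207] [179.94041559 -17.78226475  -0.98955478]
pre (array([583.71467754,  83.89976617, 142.20030829]), [180, -30, -1.05]) [0.0, 12.2, 0.1, -12.4, -0.5, 54.4]
grasp (array([613.70964007,  83.35001823,  90.23878407]), [180, -30, -1.05]) [0.0, 12.2, 0.1, 0.3, -0.6, 113.0]
```

Call:
carry_out:
  commands:
    - [0,6,0,-6,-0.3,27,-0.1]
    - [0,12.2,0,-12.4,-0.5,54.4,-0.1]
    - [0,12.2,0,-12.4,-0.5,54.4,-0.1]
    - [0,12.2,0,-8,-0.5,74,-0.1]
    - [0,12.2,0,-4,-0.5,94,-0.1]
    - [0,12.2,0,0.3,-0.6,113,-0.1]
    - [0,12.2,0,0.3,-0.6,113,-0.1]
    - [0,12.2,0,0.3,-0.6,113,-0.1]

```text
time_s: 5.9
ee_pos: [616.6, 83.7, 92.9]
ee_rot: [180.0, -30.1, -1.0]
force: [-0.4, 0.1, 0.4]
gripper_width: 41.3
gripper_force: 0.0
```

Call:
carry_out:
  commands:
    - [0,0,0,0,0,0,-1]
    - [0,0,0,0,0,0,-1]
    - [0,0,0,0,0,0,-1]
    - [0,0,0,0,0,0,-1]
  force: 12

```text
time_s: 6.3
ee_pos: [615.7, 83.7, 92.7]
ee_rot: [180.0, -30.2, -1.0]
force: [-1.9, -0.7, 2.2]
gripper_width: 16.0
gripper_force: 12.0
```

Run:
```python
from h import *
s=state(); print(np.round(s["qpos"],2),s["ee_pos"],s["ee_rot"],s["force"],s["gripper_width"],s["gripper_force"])
T=(671,82.3)
G=lambda t:H+78*d2(210-t)+5.5*d2(120-t)
tcp=lambda t,p,b=0: (W(T,G(t)+(14-b)*tz(p)),[180,p,YAW])
g=tcp(0,-30)
for i in range(1,21): t=115*i/20; print(row(*g,*tcp(t,-30+10*i/20)))
```

```text
[  9.53  18.3  118.08 -21.07  14.82 119.54] [615.68399701  83.71621443  92.70847829] [179.9799997  -30.16779848  -0.9775393 ] [-1.91232094 -0.663792    2.21787223] 16.017023175583006 12.000672966241837
[-0.0, -0.5, -0.0, 0.8, -0.0, -7.8]
[0.0, -1.0, -0.0, 2.4, 0.0, -15.4]
[-0.0, -1.5, -0.0, 4.8, 0.0, -22.9]
[-0.0, -2.0, -0.0, 7.9, 0.0, -30.0]
[0.0, -2.5, -0.0, 11.7, 0.0, -36.9]
[0.0, -3.0, -0.0, 16.1, 0.0, -43.2]
[0.0, -3.5, -0.0, 21.2, 0.0, -49.1]
[-0.0, -4.0, -0.0, 26.8, 0.0, -54.5]
[-0.0, -4.5, -0.0, 32.9, 0.0, -59.2]
[0.0, -5.0, -0.0, 39.5, 0.0, -63.3]
[0.0, -5.5, -0.0, 46.5, 0.0, -66.7]
[-0.0, -6.0, -0.0, 53.7, 0.0, -69.4]
[-0.0, -6.5, -0.0, 61.2, 0.0, -71.3]
[-0.0, -7.0, -0.0, 68.8, 0.0, -72.4]
[0.0, -7.5, -0.0, 76.6, 0.0, -72.8]
[-0.0, -8.0, -0.0, 84.3, 0.0, -72.4]
[0.0, -8.5, -0.0, 91.9, 0.0, -71.2]
[0.0, -9.0, -0.0, 99.4, 0.0, -69.2]
[-0.0, -9.5, -0.0, 106.6, 0.0, -66.5]
[-0.0, -10.0, -0.0, 113.5, 0.0, -63.1]
```

Call:
carry_out:
  commands:
    - [0,-0.5,0,0.8,0,-7.8,-1]
    - [0,-1,0,2.4,0,-15.4,-1]
    - [0,-1.5,0,4.8,0,-22.9,-1]
    - [0,-2,0,7.9,0,-30,-1]
    - [0,-2.5,0,11.7,0,-36.9,-1]
    - [0,-3,0,16.1,0,-43.2,-1]
    - [0,-3.5,0,21.2,0,-49.1,-1]
    - [0,-4,0,26.8,0,-54.5,-1]
    - [0,-4.5,0,32.9,0,-59.2,-1]
    - [0,-5,0,39.5,0,-63.3,-1]
    - [0,-5.5,0,46.5,0,-66.7,-1]
    - [0,-6,0,53.7,0,-69.4,-1]
    - [0,-6.5,0,61.2,0,-71.3,-1]
    - [0,-7,0,68.8,0,-72.4,-1]
    - [0,-7.5,0,76.6,0,-72.8,-1]
    - [0,-8,0,84.3,0,-72.4,-1]
    - [0,-8.5,0,91.9,0,-71.2,-1]
    - [0,-9,0,99.4,0,-69.2,-1]
    - [0,-9.5,0,106.6,0,-66.5,-1]
    - [0,-10,0,113.5,0,-63.1,-1]

```text
time_s: 8.3
ee_pos: [681.5, 82.6, 202.6]
ee_rot: [180.0, -19.9, -1.0]
force: [-5.5, 1.4, -8.8]
gripper_width: 15.9
gripper_force: 12.0
```

Call:
carry_out:
  commands:
    - [0,0,0,0,0,0,-1]
    - [0,0,0,0,0,0,-0.2]
    - [0,0,0,0,0,0,-0.2]
    - [0,0,0,0,0,0,-0.2]
    - [0,0,0,0,0,-25,-0.2]
    - [0,0,0,0,0,-60,-0.2]
    - [0,0,0,0,0,-100,-0.2]
    - [0,0,0,0,0,-140,-0.2]
    - [0,0,0,0,0,-140,-0.2]

```text
time_s: 9.2
ee_pos: [636.3, 84.0, 344.9]
ee_rot: [-179.9, -21.1, -1.0]
force: [-0.3, 0.2, -0.0]
gripper_width: 36.4
gripper_force: 0.0
```

Run:
```python
from h import *
s=state(); print(s["time_s"],np.round(s["qpos"],2),s["ee_pos"],s["ee_rot"],s["force"],s["gripper_width"])
im,C=snap("wrist","w4"); im2,cs=snap("scene","s4")
cv2.imwrite("pics/c4.png",np.hstack([cv2.resize(im,(400,300)),cv2.resize(im2[150:330,300:540],(400,300))])[:,:,::-1])
```

```text
9.2 [  8.14  10.65  84.68  -3.5   63.82 100.1 ] [636.25441754  83.98100514 344.94151872] [-179.85385866  -21.11825891   -1.02313931] [-0.31874952  0.17360326 -0.01418009] 36.42426227518569
```

View pics/c4.png

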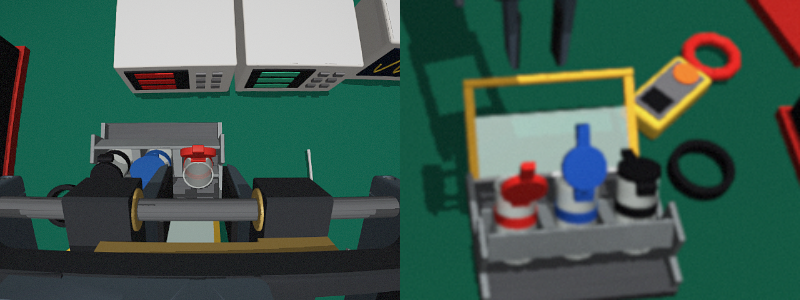

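The red cap now stands well back and the mouth is clear. Next is the fuse.

Run:
```python
from h import *
C=cam("wrist"); cs=cam("scene"); t=tri([C,cs],[(320,240),(376,251)]); v=t-W((671,82.3),H); print("red tip",t,"theta",210-np.degrees(np.arctan2(v[2],v[0])),np.linalg.norm(v))
w=cv2.cvtColor(cv2.imread("pics/w2.png"),6); m=np.zeros_like(w); m[200:255,545:615]=(w[200:255,545:615]>165)*255
k=max(cv2.findContours(cv2.morphologyEx(m,2,np.ones((3,3))),0,1)[0],key=cv2.contourArea); r=cv2.minAreaRect(k); print(r)
C2=cam("wrist",{"ee_pos":[515.526,148.527,420.478],"ee_rot":[179.95,0.052,-0.11]}); b=onz(C2,cv2.boxPoints(r),80); print(b.round(1),b.mean(0))
p0,e0=here(); print(row(p0,e0,[471,-243.5,170],[180,0,-24.5]))
```

```text
red tip [677.25348072  81.14574488 205.81828519] theta 120.2106529342939 69.22663029785532
((593.7000732421875, 230.60000610351562), (15.20526123046875, 17.441329956054688), 26.56505012512207)
[[ 463.7 -227.4   80. ]
 [ 486.1 -235.5   80. ]
 [ 476.4 -258.2   80. ]
 [ 453.8 -250.3   80. ]] [ 470.00916652 -242.86107281   80.        ]
[-4.2, -20.2, 23.3, -206.7, 330.0, 102.0]
```

Call:
carry_out:
  commands:
    - [-4.2,-20.2,23.3,-206.7,330,102,0.4]
    - [-4.2,-20.2,23.3,-206.7,330,102,0.4]
    - [-4.2,-20.2,23.3,-206.7,330,102,0.4]
    - [-4.2,-20.2,23.3,-206.7,330,102,0.4]
    - [-4.2,-20.2,23.3,-206.7,330,102,0.4]
    - [-4.2,-20.2,23.3,-206.7,330,102,0.4]
    - [-4.2,-20.2,23.3,-206.7,330,102,0.4]
    - [-4.2,-20.2,23.3,-206.7,330,102,0.4]
    - [-4.2,-20.2,23.3,-206.7,330,102,0.4]
    - [-4.2,-20.2,23.3,-206.7,330,102,0.4]
    - [-4.2,-20.2,23.3,-206.7,330,102,0.4]
    - [-4.2,-20.2,23.3,-206.7,330,102,0.4]

```text
time_s: 10.5
ee_pos: [470.4, -242.8, 168.7]
ee_rot: [179.9, 0.3, -24.4]
force: [0.8, -0.5, 0.5]
gripper_width: 64.1
gripper_force: 0.0
```

Run:
```python
from h import *
im,C=snap("wrist","w5"); p0,e0=here(); print(p0,e0, state()["gripper_width"]); print(row(p0,e0,[470.4,-243.2,64],[180,0,-24.5]))
print(proj(C,[[470.4,-243.2,80]]+[[470.4+12*(a*.91+b*.415),-243.2+12*(-a*.415+b*.91),80] for a,b in((1,1),(1,-1),(-1,-1),(-1,1))]).round(1).tolist())
cv2.imwrite("pics/c5.png",im[100:400,120:520,::-1])
```

```text
[ 470.32560349 -242.74155366  168.72886379] [179.85801464   0.26070865 -24.42984156] 63.8887465969888
[0.1, 0.3, 0.1, 0.7, 0.1, 104.7]
[[315.7, 247.2], [298.1, 230.2], [333.3, 230.2], [332.9, 263.7], [298.5, 263.8]]
```

View pics/c5.png

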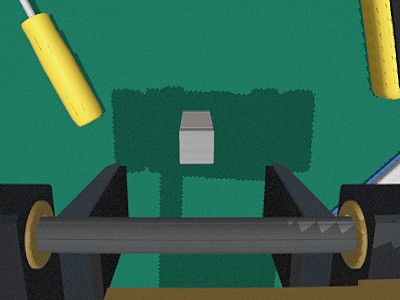

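The crop shows the fuse's top face at columns 300–334, rows 230–263, which matches the prediction and is square to the gripper. I'm descending to grip.

Call:
carry_out:
  commands:
    - [0,0,0,0.7,0,40,0.4]
    - [0,0,0,0.7,0,80,0.4]
    - [0,0,0,0.7,0,104,0.4]
    - [0,0,0,0.7,0,104,0.4]
    - [0,0,0,0.7,0,104,-1]
    - [0,0,0,0.7,0,104,-1]
    - [0,0,0,0.7,0,104,-1]
    - [0,0,0,0.7,0,104,-1]
    - [0,0,0,0.7,0,104,-1]
  force: 25

```text
time_s: 11.45
ee_pos: [469.5, -244.1, 64.9]
ee_rot: [179.8, 0.3, -24.6]
force: [0.0, -0.4, 0.2]
gripper_width: 26.9
gripper_force: 0.0
```

Run:
```python
from h import *
s=state(); p0,e0=here(); print(p0,e0,s["gripper_width"],s["gripper_force"])
T=(671,82.3); M=np.array([-20,0,121.6]); a=d2(120)
up=[p0[0],p0[1],330]
pre=(W(T,M+(12+75)*a),[180,-30,YAW]); ins=(W(T,M+12*a),[180,-30,YAW])
print("pre",pre); print(row(p0,e0,up,[180,0,-24.5])); print(row(up,[180,0,-24.5],*pre)); print(row(*pre,*ins),ins)
```

```text
[ 469.53888225 -244.14758749   64.91014141] [179.84755514   0.26125049 -24.55128015] 26.886434325015742 0.0
pre (array([607.51066264,  83.46363314, 196.94421013]), [180, -30, -1.05])
[0.2, 0.3, -0.1, -1.2, 0.7, -265.1]
[6.1, 29.6, -22.9, -10.3, -355.3, 133.1]
[0.0, 0.0, 0.0, -0.0, -0.0, 75.0] (array([645.00436581,  82.77644822, 131.99230485]), [180, -30, -1.05])
```

Call:
carry_out:
  commands:
    - [0,0,0,0,0,0,-1]
    - [0,0,0,0,0,0,-1]
    - [0,0,0,0,0,0,-1]
    - [0,0,0,0,0,-20,-1]
    - [0,0,0,0,0,-60,-1]
    - [0,0,0,0,0,-110,-1]
    - [0,0,0,0,0,-160,-1]
    - [0,0,0,0,0,-210,-1]
    - [0,0,0,0,0,-265,-1]
    - [0,0,0,0,0,-265,-1]

```text
time_s: 12.45
ee_pos: [473.1, -245.2, 335.7]
ee_rot: [179.8, -0.4, -24.5]
force: [-0.0, 0.6, -0.5]
gripper_width: 23.6
gripper_force: 24.9
```

Run:
```python
from h import *
s=state(); p0,e0=here(); print(p0,e0,s["gripper_width"],s["gripper_force"])
T=(671,82.3); M=np.array([-20,0,121.6]); a=d2(120)
print(row(p0,e0,W(T,M+87*a),[180,-30,YAW]))
```

```text
[ 473.1406021  -245.21391587  335.70454084] [179.80236342  -0.38712429 -24.5481042 ] 23.597458198760435 24.89480819553137
[6.4, 29.2, -22.9, -15.3, -355.3, 137.4]
```

Call:
carry_out:
  commands:
    - [6.1,29.6,-22.9,-10,-355,132,-1]
    - [6.1,29.6,-22.9,-10,-355,132,-1]
    - [6.1,29.6,-22.9,-10,-355,132,-1]
    - [6.1,29.6,-22.9,-10,-355,132,-1]
    - [6.1,29.6,-22.9,-10,-355,132,-1]
    - [6.1,29.6,-22.9,-10,-355,132,-1]
    - [6.1,29.6,-22.9,-10,-355,132,-1]
    - [6.1,29.6,-22.9,-10,-355,132,-1]
    - [6.1,29.6,-22.9,-10,-355,132,-1]
    - [6.1,29.6,-22.9,-10,-355,132,-1]
    - [6.1,29.6,-22.9,-10,-355,132,-1]
    - [6.1,29.6,-22.9,-10,-355,132,-1]

```text
time_s: 13.65
ee_pos: [608.1, 81.9, 196.5]
ee_rot: [180.0, -29.6, -1.2]
force: [0.4, 0.0, -1.3]
gripper_width: 24.0
gripper_force: 24.9
```

Run:
```python
from h import *
im,C=snap("wrist","w6"); im2,cs=snap("scene","s6"); s=state(); p0,e0=here(); print(s["time_s"],p0,e0,np.round(s["qpos"],1),s["gripper_width"])
T=(671,82.3); M=np.array([-20,0,121.6]); a=d2(120)
print("to pre",row(p0,e0,W(T,M+87*a),[180,-30,YAW]),"to ins",row(p0,e0,W(T,M+12*a),[180,-30,YAW]))
Mo=rpy(e0); print("fuse bottom est px scene",proj(cs,[p0+Mo[:,2]*64,W(T,M)]).round(1).tolist(),"wrist mouth",proj(C,[W(T,M)]+[W(T,M+26*np.array([.866*np.cos(q),np.sin(q),.5*np.cos(q)])) for q in(0,1.57,3.14,4.71)]).round(1).tolist())
cv2.imwrite("pics/c6.png",np.hstack([cv2.resize(im[140:340,190:450],(400,308)),cv2.resize(im2[150:335,300:540],(400,308))])[:,:,::-1])
```

```text
13.75 [608.33540639  81.9909278  196.80606297] [179.96686111 -29.68182798  -1.19251475] [  9.5  10.2 110.5 -10.5  30.5 108.4] 24.05949969727967
to pre [0.1, 0.3, -0.1, -0.7, -1.5, -0.5] to ins [0.1, 0.3, -0.1, -0.3, -1.6, 74.5]
fuse bottom est px scene [[368.4, 251.9], [369.1, 261.5]] wrist mouth [[312.7, 248.7], [312.5, 211.2], [274.7, 248.9], [312.8, 284.4], [350.6, 248.7]]
```

View pics/c6.png

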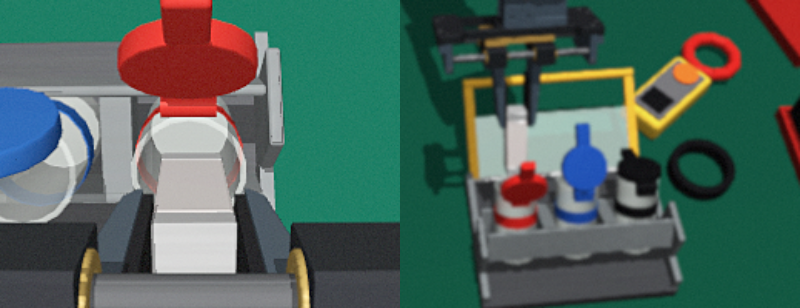

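The crop shows the fuse aligned with the mouth: its centre column is about 317 and the rim spans 274–351 as predicted. I'm inserting it.

Call:
carry_out:
  commands:
    - [0,0.3,0,-0.5,-1.6,12,-1]
    - [0,0.3,0,-0.5,-1.6,24,-1]
    - [0,0.3,0,-0.5,-1.6,36,-1]
    - [0,0.3,0,-0.5,-1.6,48,-1]
    - [0,0.3,0,-0.5,-1.6,60,-1]
    - [0,0.3,0,-0.5,-1.6,70,-1]
    - [0,0.3,0,-0.5,-1.6,74.5,-1]
    - [0,0.3,0,-0.5,-1.6,74.5,-1]
    - [0,0.3,0,-0.5,-1.6,74.5,-1]

```text
time_s: 14.65
ee_pos: [645.0, 84.0, 131.5]
ee_rot: [180.0, -30.0, -1.1]
force: [0.2, 0.7, -0.7]
gripper_width: 23.3
gripper_force: 24.9
```

Run:
```python
from h import *
s=state(); print(s["time_s"],s["ee_pos"],s["ee_rot"],s["force"],s["gripper_width"],s["gripper_force"],np.round(s["qpos"],1))
```

```text
14.65 [645.01843203  84.00476792 131.46202577] [179.95937134 -29.9584355   -1.08839376] [ 0.15892502  0.6829161  -0.66335271] 23.31238042741721 24.894911712035537 [  9.   17.5 111.6 -13.7  21.9 111.5]
```

Call:
carry_out:
  commands:
    - [0,0,0,0,0,0,-0.15]
    - [0,0,0,0,0,0,-0.15]
    - [0,0,0,0,0,0,-0.15]
    - [0,0,0,0,0,0,-0.15]
    - [0,0,0,0,0,-20,-0.15]
    - [0,0,0,0,0,-60,-0.15]
    - [0,0,0,0,0,-100,-0.15]
    - [0,0,0,0,0,-140,-0.15]
    - [0,0,0,0,0,-140,-0.15]
    - [0,0,0,0,0,-140,-0.15]

```text
time_s: 15.65
ee_pos: [575.0, 85.5, 253.7]
ee_rot: [180.0, -30.1, -1.1]
force: [0.4, -0.7, 0.8]
gripper_width: 38.7
gripper_force: 0.0
```

Run:
```python
from h import *
im,C=snap("wrist","w7"); im2,cs=snap("scene","s7"); s=state(); p0,e0=here(); print(s["time_s"],p0,e0,np.round(s["qpos"],1),s["gripper_width"])
cv2.imwrite("pics/c7.png",np.hstack([cv2.resize(im[100:340,160:480],(400,300)),cv2.resize(im2[150:335,300:540],(400,300))])[:,:,::-1])
```

```text
15.75 [574.5605337   85.21710216 251.1699044 ] [179.92303625 -29.80999801  -1.0797532 ] [ 10.7   4.3 109.   -9.7  37.8 107.9] 39.05957283369636
```

View pics/c7.png

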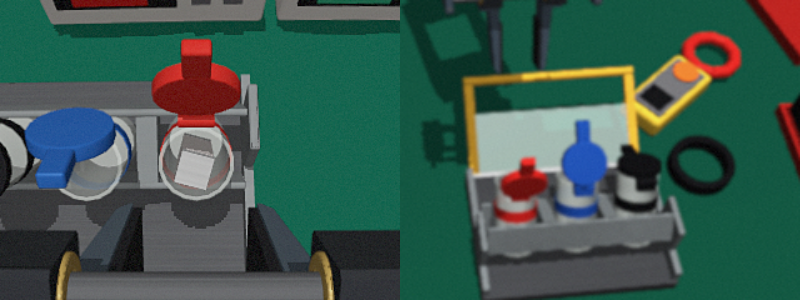

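The crop shows the fuse lying down inside the red tube below the rim, the red cap still back and the blue cap still open. Next I'll shut blue, then red, by sweeping the shut fingers over from behind.

```bash
cat >> h.py <<'E'
TR=(671,82.3); TB=(672.4,158.3)
def sw(T,t,off=11.,r=55.):
    p=-30*(1-np.clip((t-30)/70,0,1)); return (W(T,H+r*d2(210-t)+off*d2(120-t)+16*tx(p)),[180,p,YAW])
E
python3 - <<'E'
from h import *
p0,e0=here(); s=sw(TB,100); hov=(s[0]+[0,0,90],s[1]); print(s,hov)
mid=([620,125,320],[180,-15,YAW]); print("mid",row(p0,e0,*mid)); print("hov",row(p0,e0,*hov)); print("s",row(p0,e0,*s))
for i in range(1,17): print(row(*s,*sw(TB,100-100*i/16,12)))
E
```

```text
(array([685.9232398 , 158.05214594, 192.04531572]), [180, np.float64(-0.0), -1.05]) (array([685.9232398 , 158.05214594, 282.04531572]), [180, np.float64(-0.0), -1.05])
mid [0.1, -14.8, -0.0, 73.0, -40.6, -37.6]
hov [0.1, -29.8, -0.0, 110.8, -75.0, 27.8]
s [0.1, -29.8, -0.0, 66.0, -75.1, 105.9]
[0.0, 2.7, 0.0, -5.1, 0.0, 0.1]
[0.0, 5.4, 0.0, -11.0, 0.0, 1.1]
[0.0, 8.0, 0.0, -16.7, 0.0, 2.8]
[0.0, 10.7, 0.0, -22.2, 0.0, 5.1]
[0.0, 13.4, 0.0, -27.3, 0.0, 8.0]
[-0.0, 16.1, 0.0, -32.1, 0.0, 11.3]
[-0.0, 18.8, 0.0, -36.4, 0.0, 15.2]
[0.0, 21.4, 0.0, -40.2, 0.0, 19.5]
[0.0, 24.1, 0.0, -43.5, 0.0, 24.2]
[0.0, 26.8, 0.0, -46.2, 0.0, 29.2]
[-0.0, 29.5, 0.0, -48.3, 0.0, 34.4]
[-0.0, 30.0, 0.0, -49.5, 0.0, 40.3]
[-0.0, 30.0, 0.0, -50.0, 0.0, 46.4]
[-0.0, 30.0, 0.0, -49.7, -0.0, 52.5]
[-0.0, 30.0, 0.0, -48.8, 0.0, 58.6]
[-0.0, 30.0, 0.0, -47.3, -0.0, 64.6]
```

Call:
carry_out:
  commands:
    - [0.1,-7,0,36,-20,-19,-1]
    - [0.1,-14.8,0,73,-40.6,-37.6,-1]
    - [0.1,-14.8,0,73,-40.6,-37.6,-1]
    - [0.1,-22,0,92,-58,-5,-1]
    - [0.1,-29.8,0,110.8,-75,27.8,-1]
    - [0.1,-29.8,0,110.8,-75,27.8,-1]
    - [0.1,-29.8,0,110.8,-75,27.8,-1]
    - [0.1,-29.8,0,96,-75,54,-1]
    - [0.1,-29.8,0,81,-75,80,-1]
    - [0.1,-29.8,0,66,-75.1,105.9,-1]
    - [0.1,-29.8,0,66,-75.1,105.9,-1]
    - [0.1,-29.8,0,66,-75.1,105.9,-1]
  force: 30

```text
time_s: 16.95
ee_pos: [685.9, 158.0, 196.7]
ee_rot: [-179.9, -0.3, -1.1]
force: [0.5, -0.3, 1.2]
gripper_width: 0.3
gripper_force: 0.0
```

Call:
carry_out:
  commands:
    - [0,2.7,0,-5.1,0,0.1,-1]
    - [0,5.4,0,-11,0,1.1,-1]
    - [0,8,0,-16.7,0,2.8,-1]
    - [0,10.7,0,-22.2,0,5.1,-1]
    - [0,13.4,0,-27.3,0,8,-1]
    - [0,16.1,0,-32.1,0,11.3,-1]
    - [0,18.8,0,-36.4,0,15.2,-1]
    - [0,21.4,0,-40.2,0,19.5,-1]
    - [0,24.1,0,-43.5,0,24.2,-1]
    - [0,26.8,0,-46.2,0,29.2,-1]
    - [0,29.5,0,-48.3,0,34.4,-1]
    - [0,30,0,-49.5,0,40.3,-1]
    - [0,30,0,-50,0,46.4,-1]
    - [0,30,0,-49.7,0,52.5,-1]
    - [0,30,0,-48.8,0,58.6,-1]
    - [0,30,0,-47.3,0,64.6,-1]
    - [0,30,0,-47.3,0,64.6,-1]
    - [0,30,0,-47.3,0,64.6,-1]

```text
time_s: 18.75
ee_pos: [639.9, 159.4, 129.7]
ee_rot: [-179.9, -30.2, -1.1]
force: [-5.7, 0.7, 7.6]
gripper_width: 0.5
gripper_force: 4.4
```

Run:
```python
from h import *
s=state(); print(s["time_s"],s["ee_pos"],s["ee_rot"],s["force"],s["gripper_width"],np.round(s["qpos"],1)); print(sw(TB,0,12),sw(TB,0,8))
```

```text
18.75 [639.89230714 159.36006461 129.66679573] [-179.90950732  -30.20040459   -1.14894635] [-5.72513137  0.70909693  7.59078299] 0.4884725910847199 [ 17.7  18.6 110.2 -23.3  24.  127.9]
(array([638.6306806 , 158.91892439, 127.49230485]), [180, np.float64(-30.0), -1.05]) (array([640.63034477, 158.88227453, 124.02820323]), [180, np.float64(-30.0), -1.05])
```

Call:
carry_out:
  commands:
    - [0,0,0,0,0,1,-1]
    - [0,0,0,0,0,2,-1]
    - [0,0,0,0,0,3,-1]
    - [0,0,0,0,0,3,-1]
    - [0,0,0,0,0,3,-1]

```text
time_s: 19.25
ee_pos: [640.1, 159.4, 129.2]
ee_rot: [-179.9, -30.2, -1.2]
force: [-22.2, 0.8, 24.5]
gripper_width: 0.3
gripper_force: 15.8
```

Run:
```python
from h import *
s=state(); v=np.array(s["ee_pos"])-W(TB,H); v=RZ.T@v; print(s["time_s"],s["ee_pos"],s["force"],"height",v@d2(120),"u",v@d2(210))
```

```text
19.25 [640.08029846 159.35627456 129.23891246] [-22.1645658    0.78635473  24.49316151] height 12.791926542703239 u 36.878441788100965
```

Run:
```python
from h import *
p0=sw(TB,0,11)[0]; e0=[180,-30,YAW]
s=sw(TR,150); hov=(s[0]+[0,0,115],s[1]); mid=([615,125,320],[180,-15,YAW]); print(s)
for n,q in(("mid",mid),("hov",hov),("s",s)): print(n,row(p0,e0,*q))
for i in range(1,21): print(row(*s,*sw(TR,150-150*i/20,12)))
```

```text
(array([730.01636801,  81.21834748, 178.73139721]), [180, np.float64(-0.0), -1.05])
mid [-0.0, -15.0, -0.0, 76.3, 34.3, -179.2]
hov [0.0, -30.0, -0.0, 163.5, 76.0, -98.6]
s [0.0, -30.0, -0.0, 106.0, 76.0, 1.0]
[0.0, 0.0, 0.0, -4.9, -0.0, -4.1]
[0.0, 0.0, 0.0, -11.2, -0.0, -7.9]
[0.0, 0.0, 0.0, -18.0, 0.0, -10.8]
[0.0, 0.0, 0.0, -25.0, -0.0, -12.9]
[0.0, 0.0, 0.0, -32.3, -0.0, -14.0]
[0.0, 0.0, 0.0, -39.7, -0.0, -14.1]
[0.0, 1.1, 0.0, -47.0, -0.0, -13.6]
[-0.0, 4.3, 0.0, -54.2, -0.0, -12.7]
[-0.0, 7.5, 0.0, -61.1, 0.0, -10.9]
[0.0, 10.7, 0.0, -67.7, 0.0, -8.2]
[0.0, 13.9, 0.0, -73.8, -0.0, -4.7]
[-0.0, 17.1, 0.0, -79.4, -0.0, -0.5]
[-0.0, 20.4, 0.0, -84.2, -0.0, 4.4]
[0.0, 23.6, 0.0, -88.4, 0.0, 9.9]
[0.0, 26.8, 0.0, -91.7, -0.0, 15.8]
[-0.0, 30.0, 0.0, -94.2, -0.0, 22.1]
[-0.0, 30.0, 0.0, -95.3, -0.0, 29.4]
[-0.0, 30.0, 0.0, -95.4, -0.0, 36.8]
[-0.0, 30.0, 0.0, -94.6, -0.0, 44.1]
[-0.0, 30.0, 0.0, -92.8, -0.0, 51.2]
```

Call:
carry_out:
  commands:
    - [0,0,0,0,0,-25,-1]
    - [0,0,0,0,0,-65,-1]
    - [0,-3,0,20,10,-105,-1]
    - [0,-8,0,45,20,-145,-1]
    - [0,-15,0,76.3,34.3,-179,-1]
    - [0,-15,0,76.3,34.3,-179,-1]
    - [0,-22,0,120,55,-140,-1]
    - [0,-30,0,163.5,76,-98.6,-1]
    - [0,-30,0,163.5,76,-98.6,-1]
    - [0,-30,0,163.5,76,-98.6,-1]
    - [0,-30,0,163.5,76,-98.6,-1]
    - [0,-30,0,145,76,-66,-1]
    - [0,-30,0,125,76,-32,-1]
    - [0,-30,0,106,76,1,-1]
    - [0,-30,0,106,76,1,-1]
    - [0,-30,0,106,76,1,-1]

```text
time_s: 20.85
ee_pos: [731.2, 82.1, 181.0]
ee_rot: [-179.9, -0.3, -1.0]
force: [0.9, 0.3, 1.2]
gripper_width: 0.2
gripper_force: 0.0
```

Call:
carry_out:
  commands:
    - [0,0,0,-4.9,0,-4.1,-1]
    - [0,0,0,-11.2,0,-7.9,-1]
    - [0,0,0,-18,0,-10.8,-1]
    - [0,0,0,-25,0,-12.9,-1]
    - [0,0,0,-32.3,0,-14,-1]
    - [0,0,0,-39.7,0,-14.1,-1]
    - [0,1.1,0,-47,0,-13.6,-1]
    - [0,4.3,0,-54.2,0,-12.7,-1]
    - [0,7.5,0,-61.1,0,-10.9,-1]
    - [0,10.7,0,-67.7,0,-8.2,-1]
    - [0,13.9,0,-73.8,0,-4.7,-1]
    - [0,17.1,0,-79.4,0,-0.5,-1]
    - [0,20.4,0,-84.2,0,4.4,-1]
    - [0,23.6,0,-88.4,0,9.9,-1]
    - [0,26.8,0,-91.7,0,15.8,-1]
    - [0,30,0,-94.2,0,22.1,-1]
    - [0,30,0,-95.3,0,29.4,-1]
    - [0,30,0,-95.4,0,36.8,-1]
    - [0,30,0,-94.6,0,44.1,-1]
    - [0,30,0,-92.8,0,51.2,-1]

```text
time_s: 22.85
ee_pos: [638.9, 83.1, 128.1]
ee_rot: [-179.9, -30.1, -1.2]
force: [-52.9, -0.4, 66.2]
gripper_width: 0.6
gripper_force: 42.9
```

Run:
```python
from h import *
s=state(); v=np.array(s["ee_pos"])-W(TR,H); v=RZ.T@v; print(s["time_s"],s["ee_pos"],s["ee_rot"],s["force"],"height",v@d2(120),"u",v@d2(210))
```

```text
22.85 [638.90563948  83.12746624 128.13263986] [-179.94296941  -30.13950169   -1.155451  ] [-52.91365812  -0.35430049  66.24551171] height 11.719118330899324 u 37.23282865286973
```

Call:
carry_out:
  commands:
    - [0,0,0,0,0,-5,-1]
    - [0,0,0,0,0,-20,-1]
    - [0,0,0,0,0,-60,-1]
    - [0,0,0,0,0,-100,-1]
    - [0,0,0,0,0,-140,-1]
    - [0,0,0,0,0,-190,-1]
    - [0,0,0,0,0,-190,-1]
    - [0,0,0,0,0,-190,-1]
    - [0,0,0,0,0,-190,-1]

```text
time_s: 23.75
ee_pos: [543.2, 84.8, 290.5]
ee_rot: [-180.0, -30.0, -1.1]
force: [-0.1, -1.0, -0.4]
gripper_width: 0.3
gripper_force: 0.0
```

Run:
```python
from h import *
im,C=snap("wrist","w8"); s=state(); print(s["time_s"],s["ee_pos"],s["ee_rot"],s["force"])
im2,cs=snap("scene","s8")
for n,T,lo,hi in(("red",TR,(0,130,80),(8,255,255)),("blue",TB,(105,130,60),(130,255,255))):
    for nm,I,c in(("wrist",im,C),("scene",im2,cs)):
        for a in (0,10):
            P=proj(c,[W(T,H+84*d2(210-a)+np.array([0,y,0])+n_*d2(120-a)) for y in(-8,8) for n_ in(0,10)]+[W(T,H+30*d2(210-a)+np.array([0,y,0])+11*d2(120-a)) for y in(-27,27)]); print(n,nm,a,P.round(0).astype(int).tolist())
        u,v=P.mean(0).astype(int); m,b=blobs(I,lo,hi,15,(max(u-60,0),max(v-60,0),u+60,v+60)); print(b)
        for r in range(0,480):
            cc=np.nonzero(m[r,:])[0]
            if len(cc) and r%6==0: print((r,cc.min(),cc.max()),end=" ")
        print()
```

```text
23.8 [543.21892186  84.73999608 289.92082782] [-179.96969644  -29.96959404   -1.11338594] [ 0.60750873  0.99294274 -0.23510807]
red wrist 0 [[324, 262], [324, 265], [308, 262], [307, 265], [344, 211], [287, 211]]
red wrist 10 [[324, 266], [324, 267], [307, 266], [307, 267], [345, 209], [286, 209]]
[([287, 187, 57, 79, 2932], [315.2, 217.7])]
(192, np.int64(294), np.int64(337)) (198, np.int64(290), np.int64(340)) (204, np.int64(288), np.int64(342)) (210, np.int64(287), np.int64(343)) (216, np.int64(287), np.int64(343)) (222, np.int64(289), np.int64(341)) (228, np.int64(292), np.int64(338)) (234, np.int64(297), np.int64(333)) (240, np.int64(308), np.int64(323)) (246, np.int64(308), np.int64(323)) (252, np.int64(308), np.int64(323)) (258, np.int64(308), np.int64(323)) (264, np.int64(308), np.int64(323)) 
red scene 0 [[361, 249], [361, 245], [368, 249], [368, 245], [356, 258], [382, 256]]
red scene 10 [[361, 243], [361, 240], [369, 243], [369, 239], [356, 256], [383, 254]]
[([357, 245, 26, 29, 485], [369.5, 259.1]), ([357, 277, 25, 10, 154], [369.3, 282.5])]
(246, np.int64(362), np.int64
[... 728 characters left out ...]
4(254)) (240, np.int64(228), np.int64(245)) (246, np.int64(228), np.int64(245)) (252, np.int64(229), np.int64(245)) (258, np.int64(229), np.int64(245)) (264, np.int64(230), np.int64(245)) 
blue scene 0 [[396, 247], [396, 243], [404, 246], [404, 242], [393, 255], [420, 253]]
blue scene 10 [[397, 241], [397, 237], [404, 240], [405, 237], [394, 253], [420, 251]]
[([394, 242, 26, 29, 472], [406.7, 256.1]), ([393, 274, 26, 10, 141], [405.7, 279.5])]
(246, np.int64(399), np.int64(406)) (252, np.int64(394), np.int64(418)) (258, np.int64(395), np.int64(419)) (264, np.int64(404), np.int64(416)) (270, np.int64(406), np.int64(414)) (276, np.int64(393), np.int64(417)) (282, np.int64(399), np.int64(414))
```

Colour masks show both caps back in the shut position, and red is identical to its starting outline. Now the guard.

```bash
cat >> h.py <<'E'
HG=np.array([577.2,161.5,15.])
def gd(a,g=22.): return (HG+RZ@(np.array([-135*np.sin(np.radians(a))-g,0,135*np.cos(np.radians(a))-25])),[180,0,YAW])
E
python3 - <<'E'
from h import *
C2=cam("wrist",{"ee_pos":[515.526,148.527,420.478],"ee_rot":[179.95,0.052,-0.11]}); print("hinge edge",onz(C2,[(225,146.5),(390,149)],15).round(1).tolist(), "pred",proj(C2,[HG,HG+[0,100,0]]).round(1).tolist())
p0,e0=here(); s=gd(53,47); up=(s[0]+[0,0,130],s[1]); print(s,row(p0,e0,*up),row(p0,e0,*s))
for i in range(1,20): print(row(*s,*gd(53*(1-i/19)+2*(i/19))))
E
```

```text
hinge edge [[581.3, 278.5, 15.0], [576.7, 39.9, 15.0]] pred [[305.9, 148.7], [236.8, 149.2]]
(array([422.41020214, 164.3369888 ,  71.24502813]), [180, 0, -1.05]) [-0.0, -30.0, -0.1, -150.2, -77.2, 15.6] [-0.0, -30.0, -0.1, -215.1, -77.2, 128.2]
[0.0, 0.0, 0.0, 28.9, 0.0, -5.0]
[0.0, 0.0, 0.0, 33.1, -0.0, -9.7]
[0.0, 0.0, 0.0, 37.4, -0.0, -14.3]
[0.0, 0.0, 0.0, 42.0, 0.0, -18.7]
[0.0, 0.0, 0.0, 46.8, 0.0, -22.8]
[0.0, 0.0, 0.0, 51.8, -0.0, -26.7]
[0.0, 0.0, 0.0, 56.9, 0.0, -30.4]
[0.0, 0.0, 0.0, 62.2, -0.0, -33.8]
[0.0, 0.0, 0.0, 67.7, 0.0, -37.0]
[0.0, 0.0, 0.0, 73.3, -0.0, -39.9]
[0.0, 0.0, 0.0, 79.0, 0.0, -42.6]
[0.0, 0.0, 0.0, 84.9, 0.0, -45.0]
[0.0, 0.0, 0.0, 90.9, 0.0, -47.1]
[0.0, 0.0, 0.0, 96.9, 0.0, -48.9]
[0.0, 0.0, 0.0, 103.1, 0.0, -50.4]
[0.0, 0.0, 0.0, 109.3, 0.0, -51.7]
[0.0, 0.0, 0.0, 115.5, 0.0, -52.6]
[0.0, 0.0, 0.0, 121.8, 0.0, -53.3]
[0.0, 0.0, 0.0, 128.1, 0.0, -53.7]
```

Call:
carry_out:
  commands:
    - [0,-8,0,-45,-25,3,-1]
    - [0,-16,0,-85,-50,8,-1]
    - [0,-24,0,-120,-65,12,-1]
    - [0,-30,0,-150,-77,15.6,-1]
    - [0,-30,0,-150,-77,15.6,-1]
    - [0,-30,0,-150,-77,15.6,-1]
    - [0,-30,0,-172,-77,53,-1]
    - [0,-30,0,-193,-77,90,-1]
    - [0,-30,0,-215,-77,128,-1]
    - [0,-30,0,-215,-77,128,-1]
    - [0,-30,0,-215,-77,128,-1]
    - [0,-30,0,-215,-77,128,-1]

```text
time_s: 25.05
ee_pos: [425.6, 164.9, 75.5]
ee_rot: [-179.8, -0.5, -1.1]
force: [0.2, -0.0, -0.5]
gripper_width: 0.6
gripper_force: 0.0
```

Call:
carry_out:
  commands:
    - [0,0,0,15,0,0,-1]
    - [0,0,0,25,0,-3,-1]
    - [0,0,0,33,0,-9.7,-1]
    - [0,0,0,37.4,0,-14.3,-1]
    - [0,0,0,42,0,-18.7,-1]
    - [0,0,0,46.8,0,-22.8,-1]
    - [0,0,0,51.8,0,-26.7,-1]
    - [0,0,0,56.9,0,-30.4,-1]
    - [0,0,0,62.2,0,-33.8,-1]
    - [0,0,0,67.7,0,-37,-1]
    - [0,0,0,73.3,0,-39.9,-1]
    - [0,0,0,79,0,-42.6,-1]
    - [0,0,0,84.9,0,-45,-1]
    - [0,0,0,90.9,0,-47.1,-1]
    - [0,0,0,96.9,0,-48.9,-1]
    - [0,0,0,103,0,-50.4,-1]
    - [0,0,0,109,0,-51.7,-1]
    - [0,0,0,115,0,-52.6,-1]
    - [0,0,0,121,0,-53.3,-1]
    - [0,0,0,121,0,-53.3,-1]

```text
time_s: 27.05
ee_pos: [545.8, 162.0, 126.5]
ee_rot: [-179.9, -0.3, -1.1]
force: [0.9, 0.8, 0.6]
gripper_width: 0.3
gripper_force: 0.0
```

Call:
carry_out:
  commands:
    - [0,0,0,2,0,0,-1]
    - [0,0,0,4,0,0,-1]
    - [0,0,0,4,0,0,-1]

```text
time_s: 27.35
ee_pos: [548.3, 161.9, 126.5]
ee_rot: [-179.9, -0.1, -1.1]
force: [-1.5, -0.5, 1.0]
gripper_width: 0.5
gripper_force: 0.7
```

Run:
```python
from h import *
im2,cs=snap("scene","s9"); s=state(); print(s["time_s"],s["ee_pos"],s["force"])
m,b=blobs(im2,(18,110,110),(35,255,255),15,(320,170,450,300)); print(b)
for a in(0,3,6,53): print(a,proj(cs,[HG+RZ@np.array([-135*np.sin(np.radians(a)),y,135*np.cos(np.radians(a))]) for y in(-118,-60,60,118)]).round(1).tolist())
for c in(345,355,370,395,420,432): q=np.nonzero(m[:,c])[0]; print(c,q.min() if len(q) else 0,q.max() if len(q) else 0,q.mean() if len(q) else 0)
```

```text
27.4 [548.29993189 161.9521197  126.5354115 ] [-1.58704295 -0.11585813  0.94243236]
[([343, 203, 107, 56, 835], [393.0, 221.9]), ([442, 224, 8, 19, 74], [446.4, 234.6])]
0 [[345.5, 224.5], [373.5, 222.5], [430.7, 218.6], [457.9, 216.7]]
3 [[345.1, 221.7], [373.0, 219.8], [429.9, 215.9], [457.0, 214.0]]
6 [[344.7, 219.1], [372.4, 217.2], [429.1, 213.3], [456.1, 211.5]]
53 [[338.8, 199.3], [364.0, 197.6], [415.6, 194.2], [440.3, 192.6]]
345 219 258 239.18421052631578
355 218 224 221.0
370 218 222 220.0
395 216 220 218.0
420 214 218 216.0
432 213 217 215.0
```

The bar sits about 3° short of upright, so I'll push it on gently to its stop.

Call:
carry_out:
  commands:
    - [0,0,0,1.5,0,0,-1]
    - [0,0,0,3,0,0,-1]
    - [0,0,0,4.5,0,0,-1]
    - [0,0,0,6,0,0,-1]
    - [0,0,0,6,0,0,-1]

```text
time_s: 27.9
ee_pos: [554.6, 161.9, 126.7]
ee_rot: [-179.9, -0.2, -1.1]
force: [-1.6, 0.2, 1.9]
gripper_width: 0.4
gripper_force: 0.7
```

Call:
carry_out:
  commands:
    - [0,0,0,1,0,0,-1]
    - [0,0,0,2,0,0,-1]
    - [0,0,0,2,0,0,-1]

```text
time_s: 28.2
ee_pos: [556.4, 161.9, 126.6]
ee_rot: [-179.9, -0.2, -1.1]
force: [-1.3, -0.2, 1.5]
gripper_width: 0.8
gripper_force: 0.9
```

Call:
carry_out:
  commands:
    - [0,0,0,1,0,0,-1]
    - [0,0,0,2,0,0,-1]
    - [0,0,0,2,0,0,-1]

```text
time_s: 28.5
ee_pos: [556.9, 161.8, 126.6]
ee_rot: [-179.9, 0.0, -1.1]
force: [-5.7, 1.3, 3.9]
gripper_width: 0.1
gripper_force: 2.9
```

Run:
```python
from h import *
im2,cs=snap("scene","s10"); s=state(); print(s["ee_pos"],s["force"])
m,b=blobs(im2,(18,110,110),(35,255,255),15,(320,170,450,300))
for a in(-2,0,2,4): print(a,proj(cs,[HG+RZ@np.array([-135*np.sin(np.radians(a)),y,135*np.cos(np.radians(a))]) for y in(-118,-60,60,118)]).round(1).tolist())
for c in(355,370,395,420,432): q=np.nonzero(m[:,c])[0]; print(c,q.mean() if len(q) else 0)
```

```text
[556.86294077 161.82868618 126.58989925] [-5.61703735  0.43488708  3.9159951 ]
-2 [[345.8, 226.4], [373.8, 224.4], [431.1, 220.4], [458.5, 218.5]]
0 [[345.5, 224.5], [373.5, 222.5], [430.7, 218.6], [457.9, 216.7]]
2 [[345.3, 222.6], [373.1, 220.7], [430.2, 216.7], [457.3, 214.9]]
4 [[345.0, 220.8], [372.8, 218.9], [429.6, 215.0], [456.8, 213.1]]
355 224.5
370 223.0
395 221.0
420 219.0
432 218.5
```

Call:
carry_out:
  commands:
    - [0,0,0,1,0,0,-1]
    - [0,0,0,2,0,0,-1]
    - [0,0,0,2,0,0,-1]
    - [0,0,0,2,0,0,-1]

```text
time_s: 28.95
ee_pos: [556.9, 161.8, 126.6]
ee_rot: [-180.0, 0.3, -1.1]
force: [-11.3, 0.3, 7.0]
gripper_width: 0.4
gripper_force: 5.2
```

Call:
carry_out:
  commands:
    - [0,0,0,-6,0,0,-1]
    - [0,0,0,-20,0,0,-1]
    - [0,0,0,-50,0,-10,-1]
    - [0,0,0,-90,0,-50,-1]
    - [0,0,0,-110,0,-95,-1]
    - [0,0,0,-120,0,-130,-1]
    - [0,0,0,-120,0,-130,-1]
    - [0,0,0,-120,0,-130,-1]
    - [0,0,0,-120,0,-130,-1]

```text
time_s: 29.85
ee_pos: [439.9, 163.7, 255.1]
ee_rot: [-180.0, -0.1, -1.1]
force: [0.9, 0.5, -0.1]
gripper_width: 0.4
gripper_force: 0.0
```

Run:
```python
from h import *
im2,cs=snap("scene","s11"); s=state(); print(s["time_s"],s["ee_pos"],s["force"])
m,b=blobs(im2,(18,110,110),(35,255,255),15,(320,170,450,300))
for c in(355,370,395,420,432): q=np.nonzero(m[:,c])[0]; print(c,q.mean() if len(q) else 0)
print(blobs(im2,(0,150,100),(8,255,255),12,(340,230,400,300))[1],blobs(im2,(105,130,80),(130,255,255),12,(380,200,440,300))[1])
print("fuse brown",blobs(im2,(0,0,130),(180,70,255),8,(160,200,235,300))[1])
```

```text
29.9 [439.76532226 163.6248516  254.73778103] [ 0.5050475   0.48542201 -0.35321953]
355 224.5
370 223.0
395 221.5
420 219.5
432 218.5
[([357, 244, 26, 30, 489], [369.6, 258.7]), ([358, 278, 24, 9, 136], [369.8, 282.6])] [([393, 241, 27, 30, 505], [406.7, 255.4]), ([394, 275, 25, 9, 136], [406.2, 279.6])]
fuse brown [([160, 200, 6, 3, 11], [161.9, 200.5]), ([170, 266, 15, 12, 129], [177.4, 271.4])]
```

```bash
python3 -c "
from workcell import workorder
print(workorder.job_done())"
```

```text
the job is handed in; nothing more can be done
None
```

The job is handed in: the red cap was opened past square, the white fuse put down in the red tube and released, both caps pressed shut, and the guard pushed up to its stop. It took about 30 s. The highest wrist force I saw was about 85 N, pressing the red cap shut. In the last image the brown fuse had not moved, and I never touched the black-capped tube or the meters.

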